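# Take the blown-out depositor nozzles off the air manifold

### The arm

A 7-joint arm with a two-finger parallel gripper is mounted at the origin on the work surface. World frame = base frame: x ahead of the robot, y to its left, z up, the work surface at z = 0. Lengths are in m, angles in rad, forces in N, time in s.
With the tool pointing down it reaches from about 0.4 to 0.85 m from the base axis. Payload 4.5 kg.
Tool frame: the origin (TCP) lies on the centre line of the jaws, within the pads' length; the fingertips stand 8 mm ahead of it and the grasp point (between the pads) lies 11 mm behind it; z points along the fingers, x is the direction in which the jaws open and shut, and the axes are right-handed (so a half turn about z gives the same grasp; the last joint's range is limited). The gripper opens to 88 mm and grips with 3 to 60 N. Pads are 18 mm wide; open, the fingers measure 123 mm over their backs; the gripper's body (75 mm by 187 mm) begins 45 mm behind the grasp point.
Start: joints at [1.339, 0.689, -0.195, 1.565, 0.157, 0.902, -0.215], TCP at [0.164, -0.603, 0.247] pointing down, gripper open.
Joint ranges: [-3.01, 3.01], [-0.46, 2.08], [-1.47, 1.51], [0.13, 2.56], [-1, 4.14], [0.04, 2.09], [-2.66, 2.66]. Speed limits (rad/s): [2.57, 2.57, 3.14, 3.14, 3.14, 3.14, 3.14].

### API

Orientations are given as a unit quaternion [x, y, z, w].
In Python, from plant import r gives the robot as it stands.
- The arm moves only by the shell command python3 -m pendant 'ROWS' [FORCE]. ROWS is JSON, a list of rows, each a list of 3 entries, a list of its own where there are three numbers: the turn, a rotation vector about the tool's x, y, z in rad, then the shift along the tool's x, y, z in m, then the opening, from 0 (shut) to 1 (fully open). In form: [[[wx, wy, wz], [tx, ty, tz], claw], ...]. A call has 1 to 10 rows; each row is the pose to reach, as a shift and turn from the pose commanded when the call began, along the tool's axes at that moment; what a row does not reach only later rows make up. A row lasts 1/10 s, in which the tool goes at most 50 mm and 8.59 degrees, less where a joint would pass 70% of its speed; a pose out of reach is approached as far as the arm can. A call with a gripper value outside its range is refused whole. The fingers move at their own pace and stop on an object; FORCE is the grip in N (left out, the last holds). Time passes only in rows, so rows that repeat a pose let the fingers close. It gives the time, the measured TCP pose, the force and the opening at its end, in the units of the state.
- r.get_state(): the state, without advancing time (a new reading comes with each control period).
- r.snapshot(name): name is "scene" or "side" or "wrist"; returns a dict with "image" (420x560x3 uint8, red, green, blue), "mtx" (3x3 intrinsics, pixels), "R" (3x3) and "t" (3): a world point X has camera coordinates R X + t; the wrist camera has in their place "T_tool_cam" (4x4, takes a point from camera to tool coordinates, whose origin is the TCP and whose axes are the tool frame's). Camera axes: x right, y down, z forward; pixel columns grow to the right and rows downward; lengths in m; the calibration is good to about 2 mm. The wrist camera is an equidistant fisheye: a pixel r from the principal point sees the ray r / f radians off the axis. A picture is of the moment at which its call begins: read the wrist's pose just before it. There is no depth.
- r.finish_job(): hands the job in, once; it reports no verdict.
The state is a dict: "clock": time; "q": joint angles; "qd": joint speeds; "joint_torque": joint torques, N m; "tool_pos": TCP position; "eef_rot": TCP orientation; "contact_force": force on the tool from outside, world axes, zero at the start; "moment": the same for the moment, N m; "opening": opening from 0.0 (shut) to 1.0 (fully open).
Only numpy, scipy, OpenCV 4.12 (cv2) and the standard library are available. Lean on these libraries where they do the work, as an engineer would, in place of code of your own. Each camera call takes 0.05 s, during which the arm holds its last target. There are 200 camera calls.

### The job

The depositor's nozzles have been blown dry on the air manifold: first shut the air with the red-balled lever (push it right over), then take every nozzle off its push-fit port and put them all in the steel tray, leaving the tray on the bench. Press a port's red release ring fully down and draw the nozzle out while the ring is down; a ring that will not go down is locked, and its black collar must first be turned anticlockwise to free it. Leave the jar and the brush beside the manifold where they are.

Things in the scene. Friction and masses are not known exactly. Their poses are not given: they have to be found in the camera images.
- manifold: air manifold, fixed: steel foot plate (100 x 345 x 10 mm), aluminium block (46 mm wide, top 55 mm above the bench), four upright push-fit ports in a row 65 mm apart. Origin: centre of the plate's underside. y runs along the row from port_a to port_d and on to the lever valve, x across the row, z up. A gauge 44 mm high stands on the +x side between ports b and c, 62 mm from the row.
- air_valve_tip (a point): centre of the red ball (26 mm diameter) on the end of the air valve's lever, a 70 mm steel rod that pivots 32 mm above the bench on a low blue block beyond port d; it swings in the manifold's xz plane
- air_valve (a joint): angle of the lever, rad: 0 leaning to the manifold's -x side (air on), 1.0 at its stop leaning to the +x side (air shut). It needs about 1 N at the ball and stays where it is left
- port_a (a point): first port: fixed point on the port's vertical axis at the top of its release ring at rest, 101 mm above the bench; axes as the manifold's. The red ring (27 mm outside, 14 mm inside) stands 8 mm proud of the lock collar; below the collar is a brass body (31 mm across) on the block
- port_b (a point): second port: as port_a
- port_c (a point): third port: as port_a
- port_d (a point): fourth port: as port_a
- lock_a (a point): first port: (all ports alike) fixed point at the middle of the port's black knurled lock collar (36 mm across, 77 to 93 mm above the bench), which turns about the port's axis with 0.06 N m over 60 degrees: anticlockwise (from above) to its stop is free, clockwise is locked. Starts anywhere between; its looks do not tell. Locked, the ring goes down less than 2 mm
- ring_a (a joint): first port: how far the port's red ring is pressed, m: 0 at rest, 0.007 at the bottom; sprung, 3 N to start, 7 N at the bottom. Up, its teeth hold the nozzle fast by a groove in the stem. They clear it from 2.5 mm down, and the nozzle must rise 4 mm to be past them: pressed right down, a ring may come up with the nozzle (fingertips on the ring grip the nozzle and lift) and it still comes out
- ring_b (a joint): second port: as ring_a
- ring_c (a joint): third port: as ring_a
- ring_d (a joint): fourth port: as ring_a
- nozzle_a_mid (a point): middle of the nozzle that starts in port_a (None if absent: port empty). Steel, 75 mm, 45 g; z is its long axis towards the outlet. Stem 12 mm thick, foot at -37.5 mm; hexagon to grip, 14 mm across flats, from +10.5 to +32.5 mm, flats about facing manifold +-x; then a cone. In its port the middle is 8.5 mm below the port point, the outlet 29 mm above it; 46 mm of lift clears the port
- nozzle_b_mid (a point): As nozzle_a, for port_b; None if absent, then that port is empty
- nozzle_c_mid (a point): As nozzle_a, for port_c; None if absent, then that port is empty
- nozzle_d_mid (a point): As nozzle_a, for port_d; None if absent, then that port is empty
- tray: loose shallow stainless tray, 240 mm (its x) by 170 mm (its y) outside, 40 mm high, walls and floor 4 mm, 0.9 kg. Origin: centre of its underside, z up.
- jar: bystander: glass jar of cocoa nibs with a brass lid, 60 mm wide, 85 mm high, beyond the manifold; origin at its foot
- brush: bystander: small cleaning brush, 160 mm long, lying on the bench on the robot's side of the manifold

How it is judged:
By the outcome, as a careful person would: the job done as asked, in the order asked, and still so for the second after the job is handed in, with the robot touching nothing.
Of nozzle_a, nozzle_b, nozzle_c, nozzle_d only 3 to 4 are there at a start; the rules pass over those that are not, and their reading is None.
At some moment in a run one of tray may be knocked a few centimetres aside while the robot is not near it.
Once in a run the grip may slacken for a moment while it holds something.
It also fails if it takes over 210 s, if anything falls off the work surface, if the arm or the gripper's body presses on something with over 40 N, if the wrist force passes 120 N, or if a joint passes its speed limit or range.

## Working session

There is one attempt and no reset: what is moved stays moved. The work goes in short steps, Python scripts to look and compute and a shell command to move; the robot and the scene stay as the last step left them, time stands still between calls to the robot, and variables do not carry over. Pictures are saved under pics/ and viewed, about 12 in all and at most 16, crops included, and the job is handed in when it is done.

```bash
ls; mkdir -p pics; cat > h.py <<'E'
import numpy as np, cv2
from scipy.spatial.transform import Rotation as Ro
from plant import r
def save(s,name,crop=None,scale=1):
    im=s["image"][:,:,::-1]
    if crop: x0,y0,x1,y1=crop; im=im[y0:y1,x0:x1]
    cv2.imwrite(f"pics/{name}.png",cv2.resize(im,None,fx=scale,fy=scale,interpolation=cv2.INTER_CUBIC))
def proj(s,X):
    c=np.atleast_2d(X)@np.array(s["R"]).T+np.array(s["t"]); p=c@np.array(s["mtx"]).T; return p[:,:2]/p[:,2:]
def ray(s,px,z):
    "world point on plane z seen at pixel px"
    R=np.array(s["R"]);t=np.array(s["t"]);d=R.T@np.linalg.solve(np.array(s["mtx"]),[px[0],px[1],1]);o=-R.T@t
    return o+d*(z-o[2])/d[2]
def st():
    s=r.get_state(); print("t",round(s["clock"],2),"p",np.round(s["tool_pos"],4),"q",np.round(s["eef_rot"],4),"F",np.round(s["contact_force"],1),"op",round(s["opening"],3)); return s
E
python3 - <<'E'
from h import *
import pickle
st()
for n in("scene","side"):
    s=r.snapshot(n);pickle.dump(s,open(n+".pkl","wb"));save(s,n,None,1.4)
    print(n,s["mtx"],s["R"],s["t"])
E
```

```text
pics
t 0.0 p [ 0.164  -0.6025  0.2459] q [ 7.946e-01 -6.072e-01 -8.000e-04 -5.000e-04] F [-1.  -0.  -0.3] op 1.001
scene [[501.0267695    0.         271.15460934]
 [  0.         501.0267695  217.53657083]
 [  0.           0.           1.        ]] [[-0.56390648  0.82564737 -0.01777334]
 [ 0.53608617  0.34959958 -0.76836954]
 [-0.62818874 -0.44281661 -0.63975961]] [ 0.32373027 -0.21717086  1.39994639]
side [[541.11411585   0.         270.65823889]
 [  0.         541.11411585 207.36779137]
 [  0.           0.           1.        ]] [[-0.79864068 -0.6015572  -0.01737819]
 [-0.37895712  0.52512488 -0.76199434]
 [ 0.4675089  -0.60197409 -0.64735047]] [0.42820595 0.27662966 0.80072788]
```

View pics/scene.png

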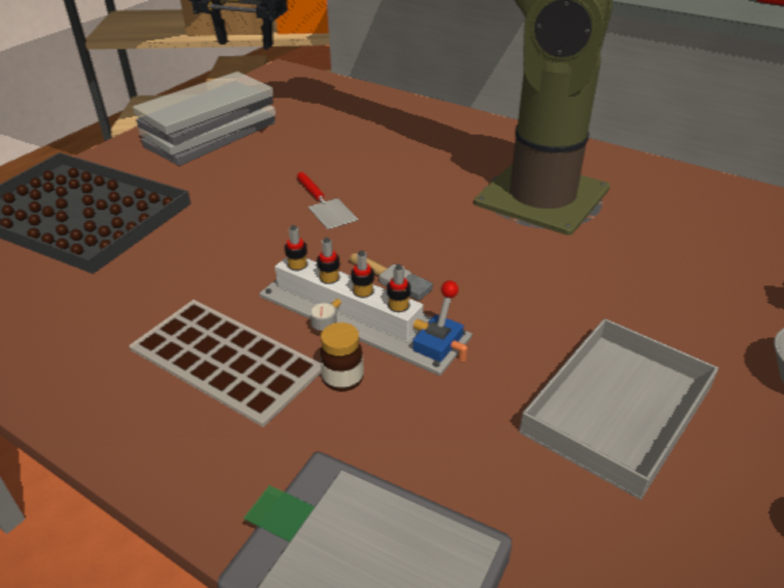

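View pics/side.png

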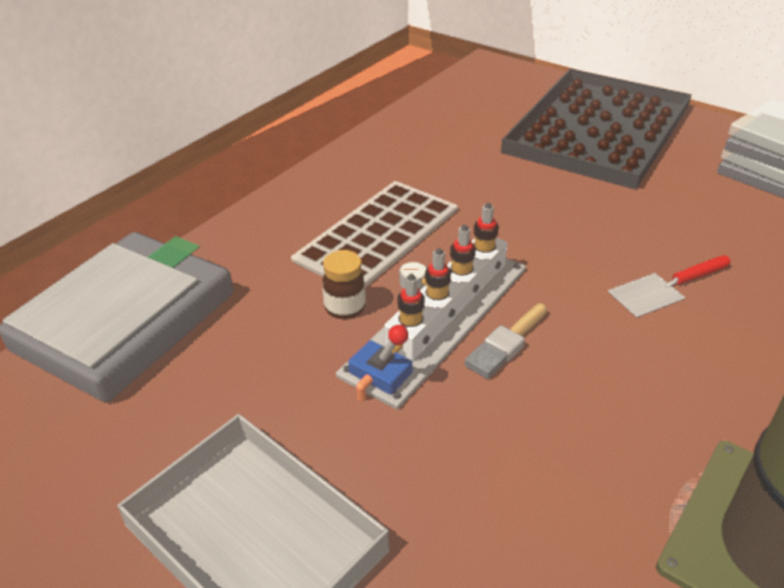

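Scene shows all four nozzles present, a→d at tips ≈(294,228),(327,240),(362,253),(399,267), with the red ball at (450,289), the tray at right and the jar at (342,355). In the side view the tips are at (488,206)…(411,277), ball (398,335), brush at (508,340).

```bash
python3 - <<'E'
from h import *
import pickle
S={n:pickle.load(open(n+".pkl","rb")) for n in("scene","side")}
a=cv2.resize(S["scene"]["image"][155:265,180:345,::-1],(800,533)[:2],interpolation=cv2.INTER_CUBIC)
k=1.4
tips={"scene":[(294,228),(327,240),(362,253),(399,267)],"side":[(488,206),(464,228),(439,251),(411,277)]}
for n in S:
    P=np.array([ray(S[n],np.array(p)/k,0.130)for p in tips[n]]);print(n,P.round(4).tolist())
    d=P[3]-P[0];print(np.linalg.norm(d),np.degrees(np.arctan2(d[1],d[0])))
rim={"scene":[(606,323),(716,369),(642,489),(523,421)],"side":[(239,417),(387,541),(122,509)]}
for n in S:
    print(n,[ray(S[n],np.array(p)/k,0.04).round(3).tolist() for p in rim[n]])
print("brush",[ray(S["side"],np.array(p)/k,0.01).round(3).tolist() for p in[(483,365),(543,310)]],"jar",[ray(S["side"],np.array(p)/k,0.085).round(3).tolist() for p in[(343,264)]])
im=np.vstack([cv2.resize(S["scene"]["image"][155:225,180:320,::-1],(600,300),interpolation=cv2.INTER_CUBIC),cv2.resize(S["side"]["image"][140:210,240:380,::-1],(600,300),interpolation=cv2.INTER_CUBIC)])
cv2.imwrite("pics/crop1.png",im)
E
```

```text
scene [[0.5039, -0.2065, 0.13], [0.502, -0.1432, 0.13], [0.5007, -0.0789, 0.13], [0.4999, -0.0141, 0.13]]
0.19246915400999712 91.1920566900211
side [[0.4962, -0.2076, 0.13], [0.4954, -0.1426, 0.13], [0.4945, -0.0797, 0.13], [0.4933, -0.0141, 0.13]]
0.19349655112893863 90.84680000104709
scene [[0.348, 0.254, 0.04], [0.358, 0.414, 0.04], [0.607, 0.394, 0.04], [0.589, 0.234, 0.04]]
side [[0.571, 0.23, 0.04], [0.331, 0.258, 0.04], [0.581, 0.395, 0.04]]
brush [[0.394, -0.04, 0.01], [0.381, -0.184, 0.01]] jar [[0.617, -0.027, 0.085]]
```

View pics/crop1.png

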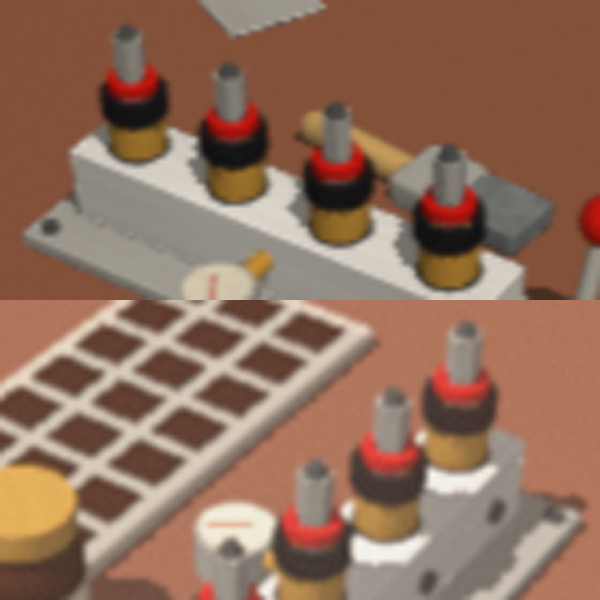

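```bash
python3 - <<'E'
from h import *
import pickle
S={n:pickle.load(open(n+".pkl","rb")) for n in("scene","side")}
k=7/30
A=np.array([(127,33),(229,71),(336,111),(448,154)])*k+[180,155]
B=(np.array([(466,330),(394,398),(317,469),(232,549)])-[0,300])*k+[240,140]
Ps=[np.array(S[n]["mtx"])@np.c_[S[n]["R"],S[n]["t"]] for n in("scene","side")]
X=cv2.triangulatePoints(*Ps,A.T-0.0,B.T-0.0);X=(X[:3]/X[3]).T;print(X.round(4))
for n,p in(("scene",A),("side",B)):print(n,[ray(S[n],q,.13).round(4).tolist() for q in p])
X=cv2.triangulatePoints(*Ps,np.array([[450,289]]).T/1.4,np.array([[398,335]]).T/1.4);print("ball",(X[:3]/X[3]).T)
s=st();print(Ro.from_quat(s["eef_rot"]).as_matrix().round(3)); print(r.snapshot("wrist")["T_tool_cam"])
E
```

```text
[[ 0.4988 -0.2127  0.126 ]
 [ 0.4974 -0.1478  0.1257]
 [ 0.4962 -0.0832  0.126 ]
 [ 0.4953 -0.0185  0.1252]]
scene [[0.5038, -0.2076, 0.13], [0.5026, -0.1431, 0.13], [0.5014, -0.0788, 0.13], [0.501, -0.0145, 0.13]]
side [[0.4962, -0.2082, 0.13], [0.4946, -0.1432, 0.13], [0.4937, -0.0798, 0.13], [0.4921, -0.0142, 0.13]]
ball [[0.46566413 0.05223399 0.09569646]]
t 0.1 p [ 0.164  -0.6025  0.246 ] q [ 7.946e-01 -6.072e-01 -7.000e-04 -4.000e-04] F [0.7 0.7 0.1] op 1.0
[[ 0.263 -0.965 -0.001]
 [-0.965 -0.263  0.001]
 [-0.002  0.    -1.   ]]
[[ 9.99999657e-01 -7.25435176e-04 -3.99633850e-04 -9.29185465e-04]
 [ 8.14983792e-04  9.47827991e-01  3.18781173e-01 -8.34194302e-02]
 [ 1.47529073e-04 -3.18781389e-01  9.47828257e-01 -1.36823575e-01]
 [ 0.00000000e+00  0.00000000e+00  0.00000000e+00  1.00000000e+00]]
```

Refined: the row runs along x≈0.500→0.4965 with yaw≈1°, and ports at y≈-0.209, -0.1445, -0.0795, -0.0145. The ball is near (0.465, 0.052). Moving over to the row, then the lever.

```bash
python3 -m pendant '[[[0,0,-1.323],[-0.249,-0.416,0],0],[[0,0,-1.323],[-0.249,-0.416,0],0],[[0,0,-1.323],[-0.249,-0.416,0],0],[[0,0,-1.323],[-0.249,-0.416,0],0],[[0,0,-1.323],[-0.249,-0.416,0],0],[[0,0,-1.323],[-0.249,-0.416,0],0],[[0,0,-1.323],[-0.249,-0.416,0],0],[[0,0,-1.323],[-0.249,-0.416,0],0],[[0,0,-1.323],[-0.249,-0.416,0],0],[[0,0,-1.323],[-0.249,-0.416,0],0]]' 40; python3 -c "
from h import *
s=st();print(Ro.from_quat(s['eef_rot']).as_matrix().round(3))"
```

```text
clock: 1.15
tool_pos: [0.5024, -0.2501, 0.2467]
eef_rot: [1.0, 0.012, 0.001, -0.001]
contact_force: [0.4, -1.1, 0.0]
opening: 0.115
t 1.15 p [ 0.5024 -0.2501  0.2467] q [ 9.999e-01  1.200e-02  7.000e-04 -9.000e-04] F [ 0.4 -1.1  0. ] op 0.115
[[ 1.     0.024  0.001]
 [ 0.024 -1.     0.002]
 [ 0.001 -0.002 -1.   ]]
```

```bash
python3 -m pendant '[[[0,0,0],[-0.085,-0.304,0],0],[[0,0,0],[-0.085,-0.304,0],0],[[0,0,0],[-0.085,-0.304,0],0],[[0,0,0],[-0.085,-0.304,0],0],[[0,0,0],[-0.085,-0.304,0.03],0],[[0,0,0],[-0.085,-0.304,0.08],0],[[0,0,0],[-0.085,-0.304,0.12],0],[[0,0,0],[-0.085,-0.304,0.157],0],[[0,0,0],[-0.085,-0.304,0.157],0],[[0,0,0],[-0.085,-0.304,0.157],0]]'
python3 -m pendant '[[[0,0,0],[0.02,0,0],0],[[0,0,0],[0.035,0,0],0],[[0,0,0],[0.05,0,0],0],[[0,0,0],[0.06,0,0],0],[[0,0,0],[0.07,0,0],0],[[0,0,0],[0.08,0,0],0],[[0,0,0],[0.085,0,0],0],[[0,0,0],[0.085,0,0],0]]'
```

```text
clock: 2.15
tool_pos: [0.4084, 0.0497, 0.0878]
eef_rot: [1.0, 0.011, -0.002, 0.001]
contact_force: [0.0, -0.9, 1.2]
opening: 0.007
clock: 2.95
tool_pos: [0.4957, 0.0503, 0.0899]
eef_rot: [1.0, 0.009, 0.001, -0.0]
contact_force: [-0.3, -0.2, -0.7]
opening: 0.004
```

```bash
python3 -m pendant '[[[0,0,0],[0.005,0,0],0],[[0,0,0],[0.008,0,0],0],[[0,0,0],[0.008,0,0],0]]'
python3 -m pendant '[[[0,0,0],[0.003,0,0],0],[[0,0,0],[0.006,0,0],0],[[0,0,0],[0.006,0,0],0]]'
python3 - <<'E'
from h import *
s=r.snapshot("scene");save(s,"lev",(180,150,380,280),4)
E
```

```text
clock: 3.25
tool_pos: [0.5011, 0.0505, 0.0895]
eef_rot: [1.0, 0.009, -0.002, 0.0]
contact_force: [-3.7, 0.4, 2.5]
opening: 0.003
clock: 3.55
tool_pos: [0.5016, 0.0504, 0.0894]
eef_rot: [1.0, 0.01, -0.006, 0.002]
contact_force: [-16.6, 0.9, 12.4]
opening: 0.007
```

View pics/lev.png

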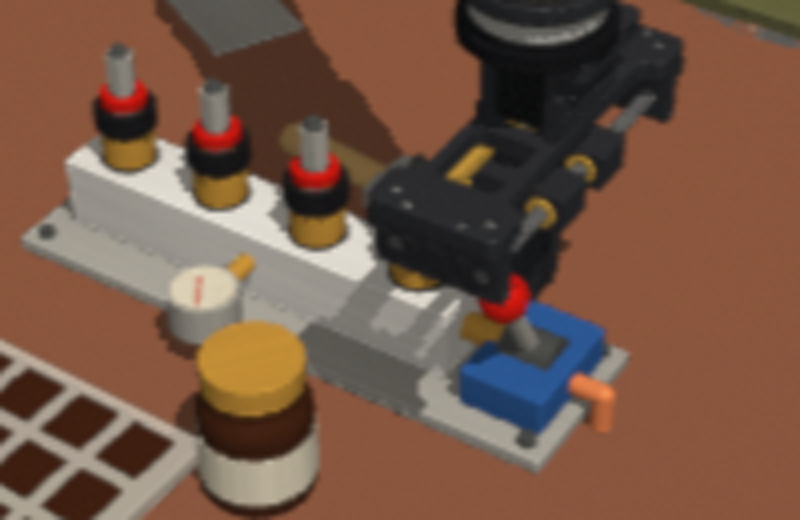

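The lever now leans to +x at its stop (ball at (505,298)), with 16 N of reaction. I'll back off, go above port d and look with the wrist camera.

```bash
python3 -m pendant '[[[0,0,0],[-0.05,0,0],0],[[0,0,0],[-0.06,0,-0.04],0.3],[[0,0,0],[-0.06,0,-0.09],0.3],[[0,0,0],[-0.03,0.03,-0.12],0.3],[[0,0,0],[-0.012,0.067,-0.13],0.3],[[0,0,0],[-0.012,0.067,-0.13],0.3],[[0,0,0],[-0.012,0.067,-0.13],0.3],[[0,0,0],[-0.012,0.067,-0.13],0.3]]'
cat >> h.py <<'E'
def wproj(s,ps,X):
    "world points to wrist fisheye pixels; ps = state"
    T=np.eye(4);T[:3,:3]=Ro.from_quat(ps["eef_rot"]).as_matrix();T[:3,3]=ps["tool_pos"]
    M=np.linalg.inv(T@np.array(s["T_tool_cam"]));K=np.array(s["mtx"])
    c=np.atleast_2d(X)@M[:3,:3].T+M[:3,3];rr=np.hypot(c[:,0],c[:,1]);th=np.arctan2(rr,c[:,2])
    return np.c_[K[0,2]+K[0,0]*th*c[:,0]/rr,K[1,2]+K[1,1]*th*c[:,1]/rr]
def wray(s,ps,px,z):
    T=np.eye(4);T[:3,:3]=Ro.from_quat(ps["eef_rot"]).as_matrix();T[:3,3]=ps["tool_pos"];W=T@np.array(s["T_tool_cam"]);K=np.array(s["mtx"])
    d=np.array([(px[0]-K[0,2])/K[0,0],(px[1]-K[1,2])/K[1,1]]);th=np.linalg.norm(d)
    v=W[:3,:3]@np.r_[np.sin(th)*d/th,np.cos(th)];return W[:3,3]+v*(z-W[2,3])/v[2]
E
python3 - <<'E'
from h import *
import pickle
ps=st();s=r.snapshot("wrist");pickle.dump((ps,s),open("w1.pkl","wb"));save(s,"w1",None,1.4)
print(s["mtx"])
for p in([.499,-.209],[.4985,-.1445],[.4975,-.0795],[.4965,-.0145]):print(wproj(s,ps,[*p,.13])*1.4)
E
```

```text
clock: 4.4
tool_pos: [0.4973, -0.0154, 0.2194]
eef_rot: [1.0, 0.01, -0.0, -0.0]
contact_force: [0.3, 0.5, 0.1]
opening: 0.3
t 4.4 p [ 0.4973 -0.0154  0.2194] q [ 1.0e+00  9.8e-03 -4.0e-04 -3.0e-04] F [0.3 0.5 0.1] op 0.3
[[325.1922621    0.         277.88441772]
 [  0.         325.1922621  208.00753106]
 [  0.           0.           1.        ]]
[[386.60646944 547.60555951]]
[[387.38272751 487.76440041]]
[[387.56093294 407.70095092]]
[[387.82840972 304.08913401]]
```

View pics/w1.png

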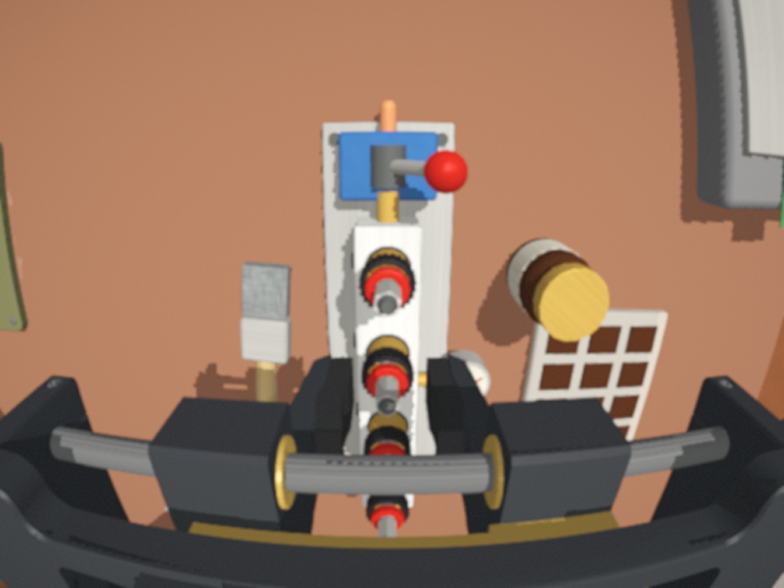

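The wrist view shows the lever over to +x, and the nozzle d tip at (388,304), exactly as predicted (387.8,304.1), c within 1–2 px. Descending on port d.

```bash
python3 -m pendant '[[[0,0,0],[-0.0005,0,0.05],0.24],[[0,0,0],[-0.0005,0,0.09],0.24],[[0,0,0],[-0.0005,0,0.107],0.24],[[0,0,0],[-0.0005,0,0.107],0.24]]'
python3 -m pendant '[[[0,0,0],[0,0,0.005],0.24],[[0,0,0],[0,0,0.008],0.24],[[0,0,0],[0,0,0.009],0.24],[[0,0,0],[0,0,0.009],0.24]]'
```

```text
clock: 4.85
tool_pos: [0.4952, -0.015, 0.1105]
eef_rot: [1.0, 0.011, -0.003, 0.0]
contact_force: [-0.0, -0.1, 0.5]
opening: 0.237
clock: 5.25
tool_pos: [0.4972, -0.0153, 0.1046]
eef_rot: [1.0, 0.01, 0.0, -0.001]
contact_force: [-4.2, 3.5, 5.9]
opening: 0.243
```

Ring d goes down freely (about 4.4 mm at 5.9 N). Pressing fully, gripping, lifting.

```bash
python3 -m pendant '[[[0,0,0],[0,0,0.003],0.24],[[0,0,0],[0,0,0.004],0.24],[[0,0,0],[0,0,0.004],0.1],[[0,0,0],[0,0,0.004],0.1],[[0,0,0],[0,0,0.004],0.1],[[0,0,0],[0,0,0.004],0.1]]' 40
python3 -m pendant '[[[0,0,0],[0,0,-0.004],0.1],[[0,0,0],[0,0,-0.012],0.1],[[0,0,0],[0,0,-0.022],0.1],[[0,0,0],[0,0,-0.037],0.1],[[0,0,0],[0,0,-0.055],0.1],[[0,0,0],[0,0,-0.08],0.1],[[0,0,0],[0,0,-0.11],0.1],[[0,0,0],[0,0,-0.11],0.1]]'
```

```text
clock: 5.85
tool_pos: [0.4973, -0.0156, 0.1023]
eef_rot: [1.0, 0.01, 0.001, -0.0]
contact_force: [-5.1, 2.5, 22.5]
opening: 0.15
clock: 6.65
tool_pos: [0.5002, -0.0165, 0.2136]
eef_rot: [1.0, 0.008, 0.004, -0.0]
contact_force: [0.0, 0.7, 0.4]
opening: 0.151
```

```bash
cat >> h.py <<'E'
import pickle
def tray():
    out=[]
    for s in(pickle.load(open("scene.pkl","rb")),r.snapshot("scene")):
        im=cv2.cvtColor(s["image"],cv2.COLOR_RGB2HSV)[225:355,365:515]
        m=(im[:,:,1]<70).astype(np.uint8)
        n,l,q,c=cv2.connectedComponentsWithStats(m);i=1+np.argmax(q[1:,4])
        out.append((c[i]+[365,225],q[i,4]))
    a,b=[ray(s,o[0],0.02) for o in out]
    print("tray shift",(b-a).round(4),"areas",out[0][1],out[1][1])
E
python3 -c "
from h import *
tray();s=st();R=Ro.from_quat(s['eef_rot']).as_matrix();print(R.T@(np.array([.531,.337,.20])-s['tool_pos']))"
```

```text
tray shift [-0. -0.  0.] areas 10337 10338
t 6.7 p [ 0.4991 -0.0168  0.2119] q [1.     0.0084 0.0027 0.    ] F [-0.1 -0.3 -1.1] op 0.154
[ 0.03773453 -0.35326426  0.01206724]
```

```bash
python3 -m pendant '[[[0,0,0],[0.036,-0.353,0],0.1],[[0,0,0],[0.036,-0.353,0],0.1],[[0,0,0],[0.036,-0.353,0],0.1],[[0,0,0],[0.036,-0.353,0],0.1],[[0.1,0,0],[0.036,-0.353,0],0.1],[[0.2,0,0],[0.036,-0.353,0],0.1],[[0.3,0,0],[0.036,-0.353,0.04],0.1],[[0.4,0,0],[0.036,-0.353,0.09],0.1],[[0.4,0,0],[0.036,-0.353,0.12],0.1],[[0.4,0,0],[0.036,-0.353,0.12],0.1]]'
python3 - <<'E'
from h import *
ps=st();s=r.snapshot("scene");save(s,"pl1",(340,180,560,345),3.6)
R=Ro.from_quat(ps['eef_rot']).as_matrix();print(R.T@[0,0,-1])
E
```

```text
clock: 7.7
tool_pos: [0.5235, 0.3333, 0.0828]
eef_rot: [0.981, 0.008, -0.007, -0.195]
contact_force: [-1.4, -0.9, 0.2]
opening: 0.149
t 7.7 p [0.5235 0.3333 0.0828] q [ 0.9808  0.0077 -0.0072 -0.1949] F [-1.4 -0.9  0.2] op 0.149
[0.01105341 0.38243629 0.92391575]
```

View pics/pl1.png

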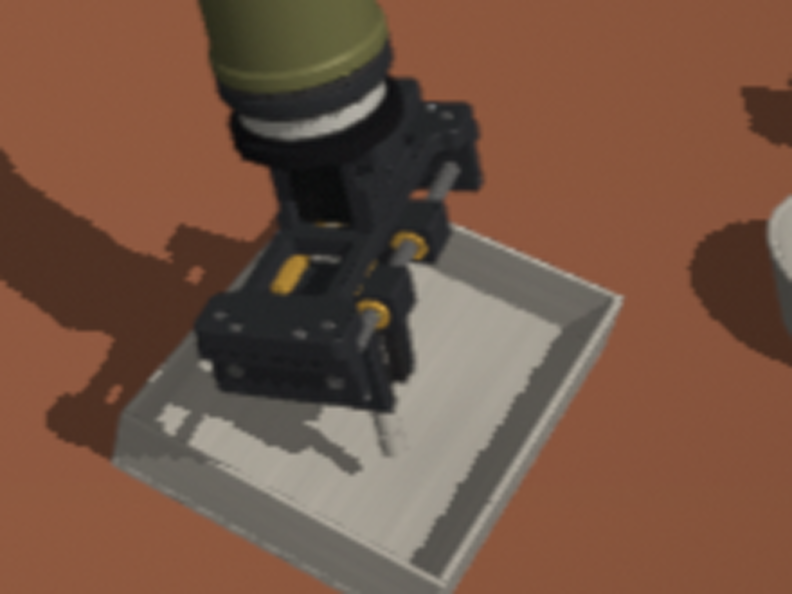

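The nozzle is held with its foot at (390,452), well inside the tray. Lower 28 mm, release, retreat.

```bash
python3 -m pendant '[[[0,0,0],[0,0.006,0.014],0.1],[[0,0,0],[0,0.0105,0.025],0.1],[[0,0,0],[0,0.0105,0.025],0.1]]'
python3 -m pendant '[[[0,0,0],[0,0,0],0.3],[[0,0,0],[0,0,0],0.4],[[0,0,0],[0,0,0],0.4],[[0,0,0],[0,-0.012,-0.03],0.4],[[-0.1,0,0],[0,-0.027,-0.065],0.35],[[-0.25,0,0],[0,-0.046,-0.11],0.3],[[-0.4,0,0],[0,-0.061,-0.148],0.3],[[-0.4,0,0],[0,-0.061,-0.148],0.3]]'
python3 -c "
from h import *
s=st();R=Ro.from_quat(s['eef_rot']).as_matrix();print(R.T@(np.array([.4975,-.0795,.20])-s['tool_pos']),R[:,0])"
```

```text
clock: 8.05
tool_pos: [0.527, 0.3369, 0.0623]
eef_rot: [0.98, 0.009, -0.002, -0.198]
contact_force: [-0.3, 0.8, -0.5]
opening: 0.152
clock: 8.85
tool_pos: [0.5274, 0.3441, 0.2305]
eef_rot: [1.0, 0.012, 0.005, -0.005]
contact_force: [0.6, 1.3, -0.9]
opening: 0.305
t 8.85 p [0.5274 0.3441 0.2305] q [ 0.9999  0.0123  0.005  -0.0045] F [ 0.6  1.3 -0.9] op 0.305
[-0.04056515  0.42294816  0.02631452] [0.99964718 0.02459546 0.01002868]
```

```bash
python3 -m pendant '[[[0,0,0],[-0.04,0.422,0.02],0.24],[[0,0,0],[-0.04,0.422,0.02],0.24],[[0,0,0],[-0.04,0.422,0.02],0.24],[[0,0,0],[-0.04,0.422,0.02],0.24],[[0,0,0],[-0.04,0.422,0.02],0.24],[[0,0,0],[-0.04,0.422,0.02],0.24],[[0,0,0],[-0.04,0.422,0.02],0.24],[[0,0,0],[-0.04,0.422,0.02],0.24],[[0,0,0],[-0.04,0.422,0.02],0.24],[[0,0,0],[-0.04,0.422,0.02],0.24]]'
python3 -m pendant '[[[0,0,0],[0,0,0],0.24],[[0,0,0],[0,0,0],0.24]]'
python3 - <<'E'
from h import *
ps=st();R=Ro.from_quat(ps['eef_rot']).as_matrix();print(R.T@(np.array([.4976,-.0798,.20])-ps['tool_pos']),R[:,0],R[:,2])
s=r.snapshot("wrist");tray()
pickle.dump((ps,s),open("w2.pkl","wb"))
a=cv2.resize(s["image"][170:300,200:355,::-1],(620,520),interpolation=cv2.INTER_CUBIC);cv2.imwrite("pics/w2.png",a)
print((wproj(s,ps,[[.4985,-.1445,.13],[.4976,-.0798,.13],[.4967,-.0148,.101]])-[200,170])*4)
E
```

```text
clock: 9.85
tool_pos: [0.4931, -0.0923, 0.2019]
eef_rot: [1.0, 0.005, -0.001, 0.001]
contact_force: [0.5, 0.6, 0.9]
opening: 0.24
clock: 10.05
tool_pos: [0.495, -0.085, 0.2028]
eef_rot: [1.0, 0.01, 0.0, -0.001]
contact_force: [-0.1, -0.1, -0.4]
opening: 0.242
t 10.05 p [ 0.495  -0.085   0.2028] q [ 9.999e-01  1.040e-02  4.000e-04 -7.000e-04] F [-0.1 -0.1 -0.4] op 0.242
[ 0.00272348 -0.00516268  0.00284778] [9.99784050e-01 2.07616508e-02 8.98636439e-04] [ 8.67913783e-04  1.48874229e-03 -9.99998515e-01]
tray shift [-0. -0.  0.] areas 10337 10339
[[ 323.67230697  512.26579745]
 [ 327.39649431  199.29437282]
 [ 328.56849827 -193.00205396]]
```

View pics/w2.png

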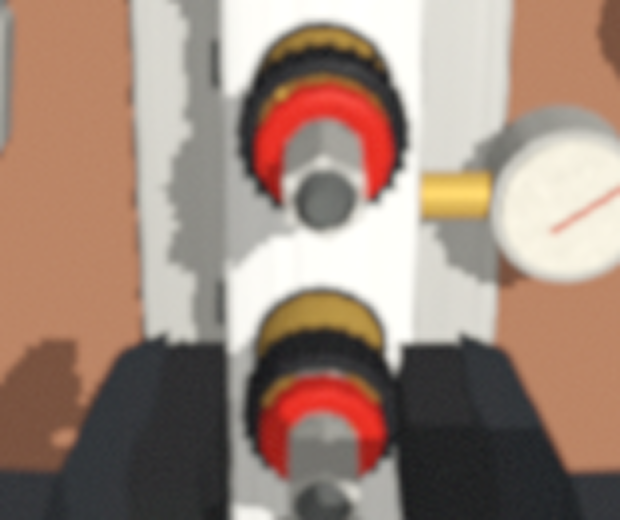

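Nozzle c's tip is at (325,200), against a prediction of (327,199), so it's within 0.5 mm. Correcting and descending on c.

```bash
python3 -m pendant '[[[0,0,0],[0.0022,-0.0045,0.03],0.24],[[0,0,0],[0.0022,-0.0045,0.07],0.24],[[0,0,0],[0.0022,-0.0045,0.09],0.24],[[0,0,0],[0.0022,-0.0045,0.09],0.24],[[0,0,0],[0.0022,-0.0045,0.09],0.24]]'
python3 -m pendant '[[[0,0,0],[0,0,0.005],0.24],[[0,0,0],[0,0,0.008],0.24],[[0,0,0],[0,0,0.008],0.24]]'
```

```text
clock: 10.65
tool_pos: [0.4971, -0.0813, 0.113]
eef_rot: [1.0, 0.01, 0.0, -0.0]
contact_force: [-0.5, 0.3, 0.1]
opening: 0.239
clock: 10.95
tool_pos: [0.498, -0.082, 0.1055]
eef_rot: [1.0, 0.009, 0.002, -0.0]
contact_force: [1.2, 2.2, 5.2]
opening: 0.242
```

Ring c is free too (3.5 mm at 5.2 N).

```bash
python3 -m pendant '[[[0,0,0],[0,-0.0012,0.004],0.24],[[0,0,0],[0,-0.0012,0.006],0.24],[[0,0,0],[0,-0.0012,0.006],0.1],[[0,0,0],[0,-0.0012,0.006],0.1],[[0,0,0],[0,-0.0012,0.006],0.1],[[0,0,0],[0,-0.0012,0.006],0.1]]' 40
python3 -m pendant '[[[0,0,0],[0,0,-0.004],0.1],[[0,0,0],[0,0,-0.012],0.1],[[0,0,0],[0,0,-0.022],0.1],[[0,0,0],[0,0,-0.037],0.1],[[0,0,0],[0,0,-0.055],0.1],[[0,0,0],[0,0,-0.08],0.1],[[0,0,0],[0,0,-0.11],0.1],[[0,0,0],[0,0,-0.11],0.1]]'
python3 -c "
from h import *
tray();s=st();R=Ro.from_quat(s['eef_rot']).as_matrix();print(R.T@(np.array([.486,.335,.20])-s['tool_pos']))"
```

```text
clock: 11.55
tool_pos: [0.4976, -0.0819, 0.1021]
eef_rot: [1.0, 0.009, 0.002, 0.001]
contact_force: [-4.9, 0.3, 33.6]
opening: 0.147
clock: 12.35
tool_pos: [0.4983, -0.0811, 0.2119]
eef_rot: [1.0, 0.009, 0.003, 0.0]
contact_force: [1.0, -0.4, -1.4]
opening: 0.15
tray shift [-0. -0.  0.] areas 10337 10338
t 12.4 p [ 0.4973 -0.0814  0.2102] q [1.0e+00 8.7e-03 1.4e-03 2.0e-04] F [-0.2 -0.3 -0.5] op 0.144
[-0.00405482 -0.41653119  0.01007984]
```

```bash
python3 -m pendant '[[[0,0,0],[-0.004,-0.417,0],0.1],[[0,0,0],[-0.004,-0.417,0],0.1],[[0,0,0],[-0.004,-0.417,0],0.1],[[0,0,0],[-0.004,-0.417,0],0.1],[[0,0,0],[-0.004,-0.417,0],0.1],[[0.1,0,0],[-0.004,-0.417,0],0.1],[[0.2,0,0],[-0.004,-0.417,0],0.1],[[0.3,0,0],[-0.004,-0.417,0.03],0.1],[[0.4,0,0],[-0.004,-0.417,0.07],0.1],[[0.4,0,0],[-0.004,-0.417,0.1],0.1]]'
python3 -m pendant '[[[0,0,0],[0,0.006,0.014],0.1],[[0,0,0],[0,0.012,0.028],0.1],[[0,0,0],[0,0.017,0.041],0.1],[[0,0,0],[0,0.019,0.046],0.1],[[0,0,0],[0,0.019,0.046],0.1]]'
python3 - <<'E'
from h import *
ps=st();s=r.snapshot("scene");save(s,"pl2",(340,180,560,345),3.6)
E
```

```text
clock: 13.4
tool_pos: [0.4834, 0.3343, 0.1047]
eef_rot: [0.98, 0.008, -0.004, -0.198]
contact_force: [-0.2, -1.5, -0.0]
opening: 0.153
clock: 13.9
tool_pos: [0.4846, 0.3357, 0.0579]
eef_rot: [0.98, 0.009, -0.003, -0.198]
contact_force: [0.3, 0.2, -0.5]
opening: 0.149
t 13.9 p [0.4846 0.3357 0.0579] q [ 0.9801  0.0088 -0.0026 -0.1981] F [ 0.3  0.2 -0.5] op 0.149
```

View pics/pl2.png

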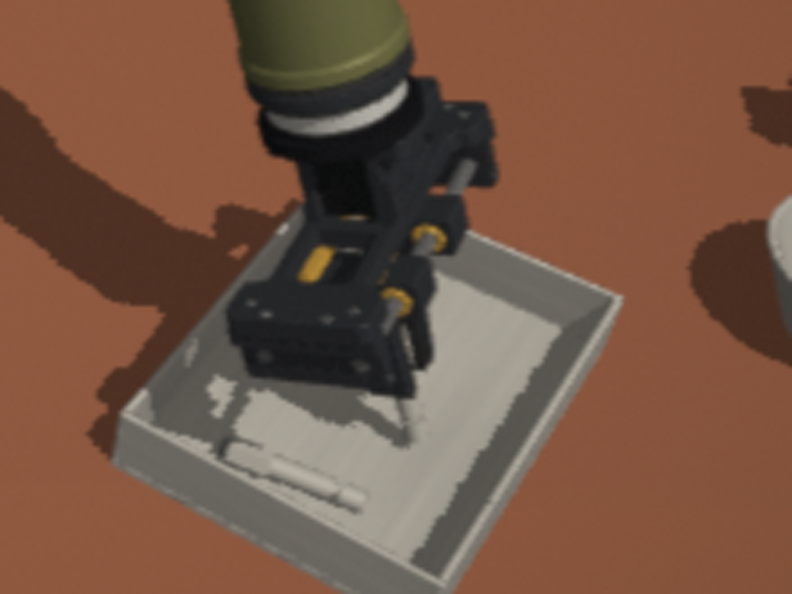

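Nozzle d lies in the tray (≈(295,478)) and c's foot is at (412,438), over the floor. Release and go to port b.

```bash
python3 -m pendant '[[[0,0,0],[0,0,0],0.3],[[0,0,0],[0,0,0],0.4],[[0,0,0],[0,0,0],0.4],[[0,0,0],[0,-0.012,-0.03],0.4],[[-0.1,0,0],[0,-0.027,-0.065],0.35],[[-0.25,0,0],[0,-0.046,-0.11],0.3],[[-0.4,0,0],[0,-0.061,-0.148],0.24],[[-0.4,0,0],[0.01,-0.015,-0.167],0.24]]'
python3 -c "
from h import *
s=st();R=Ro.from_quat(s['eef_rot']).as_matrix();print(R.T@(np.array([.4985,-.1445,.20])-s['tool_pos']),R[:,0])"
```

```text
clock: 14.75
tool_pos: [0.4929, 0.304, 0.2261]
eef_rot: [1.0, 0.02, 0.005, -0.008]
contact_force: [1.0, 2.0, -0.2]
opening: 0.24
t 14.75 p [0.4929 0.304  0.2261] q [ 0.9998  0.0202  0.0047 -0.008 ] F [ 1.   2.  -0.2] op 0.24
[-0.01266485  0.44874322  0.01885558] [0.99914331 0.04022847 0.00971171]
```

```bash
python3 -m pendant '[[[0,0,0],[-0.004,0.449,0.02],0.24],[[0,0,0],[-0.004,0.449,0.02],0.24],[[0,0,0],[-0.004,0.449,0.02],0.24],[[0,0,0],[-0.004,0.449,0.02],0.24],[[0,0,0],[-0.004,0.449,0.02],0.24],[[0,0,0],[-0.004,0.449,0.02],0.24],[[0,0,0],[-0.004,0.449,0.02],0.24],[[0,0,0],[-0.004,0.449,0.02],0.24],[[0,0,0],[-0.004,0.449,0.02],0.24],[[0,0,0],[-0.004,0.449,0.02],0.24]]'
python3 -m pendant '[[[0,0,0],[0,0,0],0.24],[[0,0,0],[0,0,0],0.24],[[0,0,0],[0,0,0],0.24]]'
python3 - <<'E'
from h import *
ps=st();R=Ro.from_quat(ps['eef_rot']).as_matrix();print(R.T@(np.array([.4985,-.1447,.20])-ps['tool_pos']),R[:,0],R[:,2])
tray()
E
```

```text
clock: 15.75
tool_pos: [0.4983, -0.1723, 0.1978]
eef_rot: [1.0, 0.002, -0.001, 0.003]
contact_force: [-0.3, -0.4, 0.2]
opening: 0.241
clock: 16.05
tool_pos: [0.5004, -0.1607, 0.1987]
eef_rot: [1.0, 0.011, 0.0, -0.0]
contact_force: [0.0, 0.9, -0.1]
opening: 0.242
t 16.05 p [ 0.5004 -0.1607  0.1987] q [ 9.999e-01  1.080e-02  3.000e-04 -4.000e-04] F [ 0.   0.9 -0.1] op 0.242
[-0.00154358 -0.01602126 -0.00124131] [9.99767927e-01 2.15342168e-02 6.08717980e-04] [ 5.91353438e-04  8.12728528e-04 -9.99999495e-01]
tray shift [-0. -0.  0.] areas 10337 10338
```

```bash
python3 -m pendant '[[[0,0,0],[-0.0015,-0.016,0],0.24],[[0,0,0],[-0.0015,-0.016,0.0],0.24],[[0,0,0],[-0.0015,-0.016,0.04],0.24],[[0,0,0],[-0.0015,-0.016,0.07],0.24],[[0,0,0],[-0.0015,-0.016,0.086],0.24],[[0,0,0],[-0.0015,-0.016,0.086],0.24]]'
python3 -m pendant '[[[0,0,0],[0,0,0.005],0.24],[[0,0,0],[0,0,0.008],0.24],[[0,0,0],[0,0,0.008],0.24]]'
```

```text
clock: 16.7
tool_pos: [0.4975, -0.1464, 0.1108]
eef_rot: [1.0, 0.01, -0.002, -0.0]
contact_force: [0.7, -0.1, 0.3]
opening: 0.24
clock: 17.0
tool_pos: [0.4989, -0.1467, 0.1056]
eef_rot: [1.0, 0.009, 0.001, 0.0]
contact_force: [-0.5, 0.3, 4.0]
opening: 0.239
```

```bash
python3 -m pendant '[[[0,0,0],[0,-0.0015,0.003],0.24],[[0,0,0],[0,-0.0015,0.004],0.24],[[0,0,0],[0,-0.0015,0.004],0.24]]'
```

```text
clock: 17.3
tool_pos: [0.4989, -0.1466, 0.1023]
eef_rot: [1.0, 0.009, 0.001, 0.001]
contact_force: [-2.2, -1.7, 11.1]
opening: 0.241
```

Ring b is at the bottom (6.7 mm), so it's free. Grip and lift.

```bash
python3 -m pendant '[[[0,0,0],[0,0,0.001],0.1],[[0,0,0],[0,0,0.001],0.1],[[0,0,0],[0,0,0.001],0.1],[[0,0,0],[0,0,0.001],0.1]]' 40
python3 -m pendant '[[[0,0,0],[0,0,-0.004],0.1],[[0,0,0],[0,0,-0.012],0.1],[[0,0,0],[0,0,-0.022],0.1],[[0,0,0],[0,0,-0.037],0.1],[[0,0,0],[0,0,-0.055],0.1],[[0,0,0],[0,0,-0.08],0.1],[[0,0,0],[0,0,-0.11],0.1],[[0,0,0],[0,0,-0.11],0.1]]'
python3 -c "
from h import *
tray();s=st();R=Ro.from_quat(s['eef_rot']).as_matrix();print(R.T@(np.array([.441,.335,.20])-s['tool_pos']))"
```

```text
clock: 17.7
tool_pos: [0.4989, -0.1464, 0.1023]
eef_rot: [1.0, 0.009, 0.001, 0.001]
contact_force: [-4.2, 0.3, 21.2]
opening: 0.154
clock: 18.5
tool_pos: [0.5005, -0.1452, 0.2132]
eef_rot: [1.0, 0.009, 0.004, 0.0]
contact_force: [1.2, -0.1, 0.2]
opening: 0.146
tray shift [-0. -0. -0.] areas 10337 10338
t 18.55 p [ 0.4994 -0.1453  0.2114] q [1.0e+00 9.0e-03 2.1e-03 3.0e-04] F [ 0.1 -1.1 -1.1] op 0.15
[-0.04976251 -0.48125509  0.0109456 ]
```

```bash
python3 -m pendant '[[[0,0,0],[-0.05,-0.482,0],0.1],[[0,0,0],[-0.05,-0.482,0],0.1],[[0,0,0],[-0.05,-0.482,0],0.1],[[0,0,0],[-0.05,-0.482,0],0.1],[[0,0,0],[-0.05,-0.482,0],0.1],[[0,0,0],[-0.05,-0.482,0],0.1],[[0.1,0,0],[-0.05,-0.482,0],0.1],[[0.2,0,0],[-0.05,-0.482,0],0.1],[[0.3,0,0],[-0.05,-0.482,0.0],0.1],[[0.4,0,0],[-0.05,-0.482,0.04],0.1]]'
python3 -m pendant '[[[0,0,0],[0,0.019,0.046],0.1],[[0,0,0],[0,0.023,0.055],0.1],[[0,0,0],[0,0.035,0.085],0.1],[[0,0,0],[0,0.042,0.102],0.1],[[0,0,0],[0,0.042,0.102],0.1]]'
python3 - <<'E'
from h import *
ps=st();s=r.snapshot("scene");save(s,"pl3",(340,180,560,345),3.6)
E
```

```text
clock: 19.55
tool_pos: [0.4413, 0.3401, 0.1754]
eef_rot: [0.979, 0.011, 0.002, -0.204]
contact_force: [1.6, 0.7, -0.7]
opening: 0.149
clock: 20.05
tool_pos: [0.4417, 0.3317, 0.0802]
eef_rot: [0.981, 0.01, -0.006, -0.192]
contact_force: [-0.1, 0.7, -0.4]
opening: 0.141
t 20.05 p [0.4417 0.3317 0.0802] q [ 0.9814  0.0099 -0.0056 -0.1918] F [-0.1  0.7 -0.4] op 0.141
```

View pics/pl3.png

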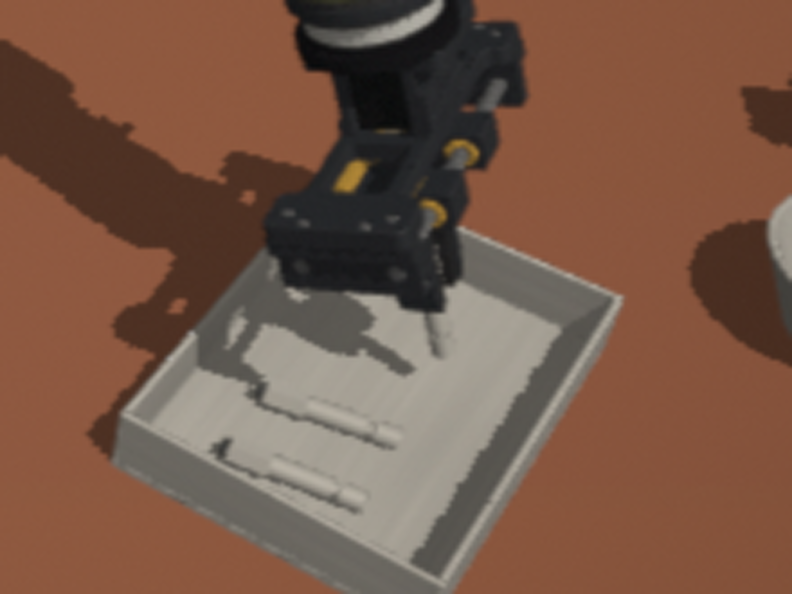

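Two nozzles lie side by side in the tray (≈(330,415), (295,475)); b hangs at (438,345) above free floor. Lower 22 mm more, release, then back to port a.

```bash
python3 -m pendant '[[[0,0,0],[0,0.004,0.01],0.1],[[0,0,0],[0,0.008,0.02],0.1],[[0,0,0],[0,0.008,0.02],0.1],[[0,0,0],[0,0.008,0.02],0.1]]'
python3 -m pendant '[[[0,0,0],[0,0,0],0.3],[[0,0,0],[0,0,0],0.4],[[0,0,0],[0,0,0],0.4],[[0,0,0],[0,-0.012,-0.03],0.4],[[-0.1,0,0],[0,-0.027,-0.065],0.35],[[-0.25,0,0],[0,-0.046,-0.11],0.3],[[-0.4,0,0],[0,-0.061,-0.148],0.24],[[-0.4,0,0],[0.01,-0.015,-0.167],0.24],[[-0.4,0,0],[0.01,-0.015,-0.167],0.24]]'
python3 -c "
from h import *
s=st();R=Ro.from_quat(s['eef_rot']).as_matrix();print(R.T@(np.array([.4993,-.2098,.20])-s['tool_pos']),R[:,0])"
```

```text
clock: 20.5
tool_pos: [0.4418, 0.3322, 0.0594]
eef_rot: [0.981, 0.011, -0.005, -0.192]
contact_force: [0.7, -0.3, -0.7]
opening: 0.151
clock: 21.4
tool_pos: [0.4525, 0.2872, 0.2223]
eef_rot: [1.0, 0.014, -0.004, 0.005]
contact_force: [-0.0, -0.4, -1.1]
opening: 0.242
t 21.4 p [0.4525 0.2872 0.2223] q [ 0.9999  0.0136 -0.0037  0.0046] F [-0.  -0.4 -1.1] op 0.242
[0.03345278 0.49787047 0.02657699] [ 0.99960381  0.02711079 -0.00756516]
```

```bash
python3 -m pendant '[[[0,0,0],[0.036,0.494,0.018],0.24],[[0,0,0],[0.036,0.494,0.018],0.24],[[0,0,0],[0.036,0.494,0.018],0.24],[[0,0,0],[0.036,0.494,0.018],0.24],[[0,0,0],[0.036,0.494,0.018],0.24],[[0,0,0],[0.036,0.494,0.018],0.24],[[0,0,0],[0.036,0.494,0.018],0.24],[[0,0,0],[0.036,0.494,0.018],0.24],[[0,0,0],[0.036,0.494,0.018],0.24],[[0,0,0],[0.036,0.494,0.018],0.24]]'
python3 -m pendant '[[[0,0,0],[0,0,0],0.24],[[0,0,0],[0,0,0],0.24],[[0,0,0],[0,0,0],0.24],[[0,0,0],[0,0,0],0.24]]'
python3 - <<'E'
from h import *
ps=st();R=Ro.from_quat(ps['eef_rot']).as_matrix();print(R.T@(np.array([.4993,-.2098,.20])-ps['tool_pos']),R[:,0],R[:,2])
s=r.snapshot("wrist");tray()
a=cv2.resize(s["image"][170:300,200:355,::-1],(620,520),interpolation=cv2.INTER_CUBIC);cv2.imwrite("pics/w3.png",a)
print((wproj(s,ps,[[.4993,-.2098,.13]])-[200,170])*4)
E
```

```text
clock: 22.4
tool_pos: [0.4996, -0.2126, 0.2065]
eef_rot: [1.0, 0.011, -0.004, 0.006]
contact_force: [0.8, 0.3, 0.3]
opening: 0.241
clock: 22.8
tool_pos: [0.5003, -0.208, 0.2069]
eef_rot: [1.0, 0.013, -0.004, 0.006]
contact_force: [-1.1, 0.6, -0.7]
opening: 0.244
t 22.8 p [ 0.5003 -0.208   0.2069] q [ 0.9999  0.013  -0.0039  0.0058] F [-1.1  0.6 -0.7] op 0.244
[-0.00098057  0.00168381  0.00687981] [ 0.99963278  0.02587713 -0.00804222] [-0.00774062 -0.01173427 -0.99990119]
tray shift [-0. -0.  0.] areas 10337 10339
[[309.52647761 222.74832665]]
```

View pics/w3.png

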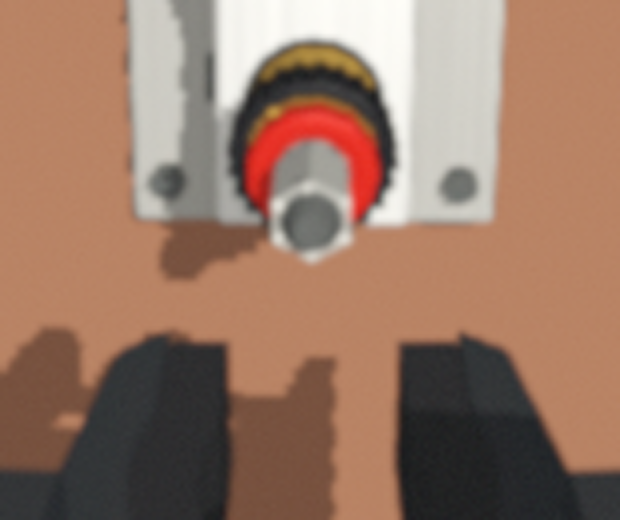

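Nozzle a's tip is at (313,222), against (309.5,222.7) predicted (0.7 mm). Straighten the small tilt and descend.

```bash
python3 -m pendant '[[[0.0117,0.008,0],[0,0.001,0.04],0.24],[[0.0117,0.008,0],[0,0.0005,0.08],0.24],[[0.0117,0.008,0],[0,0.0005,0.095],0.24],[[0.0117,0.008,0],[0,0.0005,0.095],0.24],[[0.0117,0.008,0],[0,0.0005,0.095],0.24]]'
python3 -m pendant '[[[0,0,0],[0,0,0.004],0.24],[[0,0,0],[0,0,0.007],0.24],[[0,0,0],[0,0,0.007],0.24]]'
```

```text
clock: 23.4
tool_pos: [0.4998, -0.2109, 0.112]
eef_rot: [1.0, 0.012, 0.0, -0.0]
contact_force: [0.1, -0.5, 0.6]
opening: 0.237
clock: 23.7
tool_pos: [0.5008, -0.2113, 0.1054]
eef_rot: [1.0, 0.011, 0.001, 0.0]
contact_force: [0.1, 0.8, 5.0]
opening: 0.24
```

```bash
python3 -m pendant '[[[0,0,0],[0,-0.001,0.003],0.24],[[0,0,0],[0,-0.001,0.004],0.24],[[0,0,0],[0,-0.001,0.004],0.24]]'
```

```text
clock: 24.0
tool_pos: [0.5008, -0.2113, 0.1023]
eef_rot: [1.0, 0.011, 0.002, 0.001]
contact_force: [-0.1, -1.0, 11.7]
opening: 0.242
```

Ring a is at the bottom as well. Grip and lift.

```bash
python3 -m pendant '[[[0,0,0],[0,0,0.001],0.1],[[0,0,0],[0,0,0.001],0.1],[[0,0,0],[0,0,0.001],0.1],[[0,0,0],[0,0,0.001],0.1]]' 40
python3 -m pendant '[[[0,0,0],[0,0,-0.004],0.1],[[0,0,0],[0,0,-0.012],0.1],[[0,0,0],[0,0,-0.022],0.1],[[0,0,0],[0,0,-0.037],0.1],[[0,0,0],[0,0,-0.055],0.1],[[0,0,0],[0,0,-0.08],0.1],[[0,0,0],[0,0,-0.11],0.1],[[0,0,0],[0,0,-0.11],0.1]]'
python3 -c "
from h import *
tray();s=st();R=Ro.from_quat(s['eef_rot']).as_matrix();print(R.T@(np.array([.396,.335,.20])-s['tool_pos']))"
```

```text
clock: 24.4
tool_pos: [0.5002, -0.2111, 0.1023]
eef_rot: [1.0, 0.011, 0.001, 0.002]
contact_force: [-3.6, -0.7, 22.5]
opening: 0.15
clock: 25.2
tool_pos: [0.501, -0.2104, 0.213]
eef_rot: [1.0, 0.011, 0.002, 0.001]
contact_force: [0.4, -0.5, -0.6]
opening: 0.147
tray shift [-0. -0.  0.] areas 10337 10339
t 25.25 p [ 0.4999 -0.2108  0.2111] q [9.999e-01 1.090e-02 1.000e-03 7.000e-04] F [ 0.1 -0.2 -1.2] op 0.149
[-0.09193945 -0.54795748  0.0100887 ]
```

```bash
python3 -m pendant '[[[0,0,0],[-0.09,-0.548,0],0.1],[[0,0,0],[-0.09,-0.548,0],0.1],[[0,0,0],[-0.09,-0.548,0],0.1],[[0,0,0],[-0.09,-0.548,0],0.1],[[0,0,0],[-0.09,-0.548,0],0.1],[[0,0,0],[-0.09,-0.548,0],0.1],[[0,0,0],[-0.09,-0.548,0],0.1],[[0.1,0,0],[-0.09,-0.548,0],0.1],[[0.2,0,0],[-0.09,-0.548,0],0.1],[[0.3,0,0],[-0.09,-0.548,0.0],0.1]]'
python3 -m pendant '[[[0.1,0,0],[0,0,0],0.1],[[0.1,0,0],[0,0.003,0.01],0.1],[[0.1,0,0],[0,0.015,0.05],0.1],[[0.1,0,0],[0,0.028,0.09],0.1],[[0.1,0,0],[0,0.036,0.115],0.1],[[0.1,0,0],[0,0.036,0.115],0.1]]'
python3 - <<'E'
from h import *
ps=st();s=r.snapshot("scene");save(s,"pl4",(340,180,560,345),3.6)
R=Ro.from_quat(ps['eef_rot']).as_matrix();print(R.T@(np.array([.401,.335,.057])-ps['tool_pos']))
E
```

```text
clock: 26.25
tool_pos: [0.4061, 0.282, 0.2085]
eef_rot: [0.989, 0.011, -0.003, -0.15]
contact_force: [-0.6, -0.0, 0.1]
opening: 0.145
clock: 26.85
tool_pos: [0.4073, 0.2759, 0.0997]
eef_rot: [0.981, 0.011, -0.004, -0.191]
contact_force: [0.1, 1.0, -0.0]
opening: 0.152
t 26.85 p [0.4073 0.2759 0.0997] q [ 0.9815  0.0106 -0.004  -0.1913] F [ 0.1  1.  -0. ] op 0.152
[-0.00485449 -0.03880597  0.06187501]
```

View pics/pl4.png

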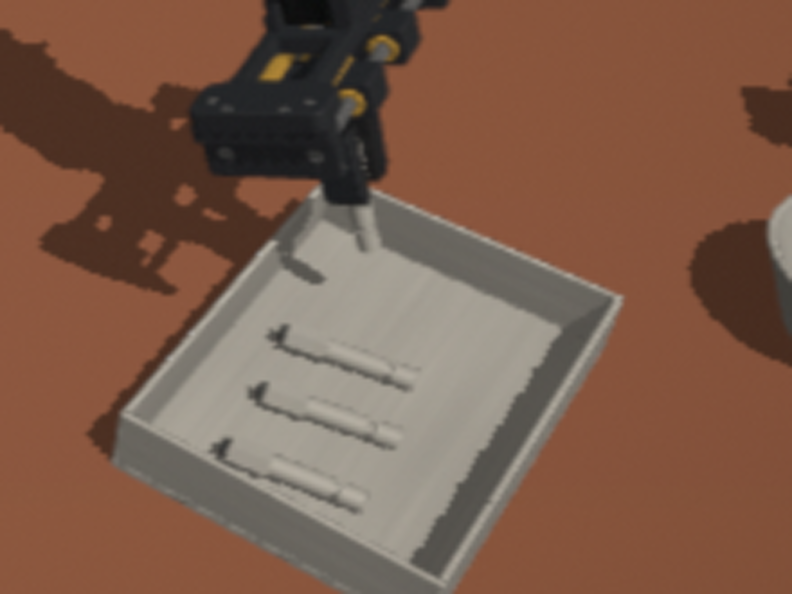

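Three nozzles lie parallel in the tray; a (foot at (370,248)) is still short in y. Shift +59 mm, lower, release.

```bash
python3 -m pendant '[[[0,0,0],[-0.0045,-0.0545,0.022],0.1],[[0,0,0],[-0.0045,-0.0545,0.022],0.1],[[0,0,0],[-0.0045,-0.05,0.035],0.1],[[0,0,0],[-0.0045,-0.043,0.051],0.1],[[0,0,0],[-0.0045,-0.0388,0.0605],0.1],[[0,0,0],[-0.0045,-0.0388,0.0605],0.1],[[0,0,0],[-0.0045,-0.0388,0.0605],0.1]]'
python3 -m pendant '[[[0,0,0],[0,0,0],0.25],[[0,0,0],[0,0,0],0.35],[[0,0,0],[0,0,0],0.35],[[0,0,0],[0,-0.012,-0.03],0.35],[[-0.1,0,0],[0,-0.027,-0.065],0.35],[[-0.25,0,0],[0,-0.046,-0.11],0.3],[[-0.4,0,0],[0,-0.061,-0.148],0.3],[[-0.4,0,0],[0,0.03,-0.185],0.3],[[-0.4,0,0],[0,0.12,-0.222],0.3],[[-0.4,0,0],[0,0.16,-0.239],0.3]]'
python3 -m pendant '[[[0,0,0],[0,0.1,-0.05],0.3],[[0,0,0],[0,0.1,-0.05],0.3],[[0,0,0],[0,0.1,-0.05],0.3],[[0,0,0],[0,0.1,-0.05],0.3]]'
python3 - <<'E'
from h import *
st();s=r.snapshot("scene");save(s,"fin",None,1.4);tray()
E
```

```text
clock: 27.6
tool_pos: [0.4019, 0.336, 0.0609]
eef_rot: [0.981, 0.011, -0.003, -0.193]
contact_force: [-0.2, 0.2, 0.3]
opening: 0.145
clock: 28.6
tool_pos: [0.4111, 0.2013, 0.2025]
eef_rot: [1.0, 0.014, 0.001, 0.004]
contact_force: [0.9, -0.4, -0.7]
opening: 0.3
clock: 29.0
tool_pos: [0.4133, 0.0971, 0.2524]
eef_rot: [1.0, 0.009, 0.0, 0.006]
contact_force: [-1.1, -0.6, -0.7]
opening: 0.299
t 29.0 p [0.4133 0.0971 0.2524] q [9.999e-01 9.200e-03 5.000e-04 6.400e-03] F [-1.1 -0.6 -0.7] op 0.299
tray shift [-0. -0.  0.] areas 10337 10338
```

View pics/fin.png

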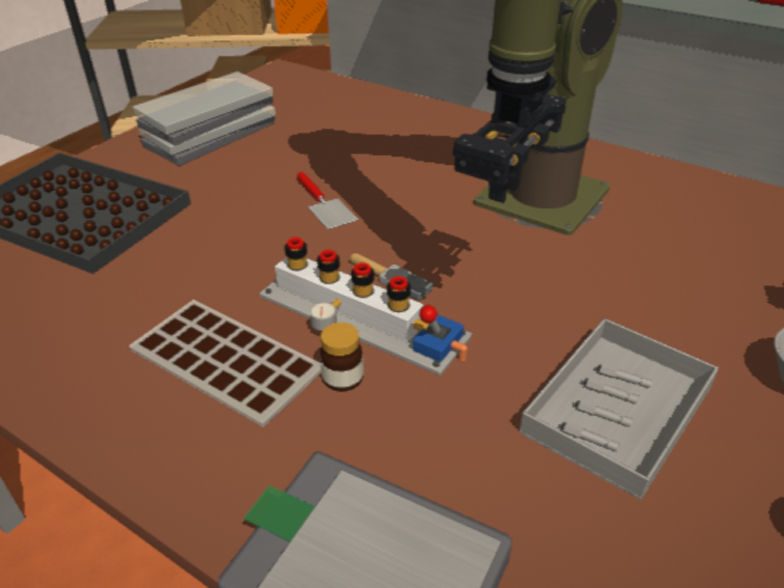

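All four ports are empty, four nozzles lie in the tray, the lever is over (ball at (428,314)), and the jar and brush are unmoved. Handing in.

```bash
python3 -c "
from h import *
print(r.finish_job())"
```

```text
the job is handed in; nothing more can be done
None
```

The air is shut off, all four nozzles are in the steel tray on the bench, and the job is handed in at about 29 s on the robot's clock.

- **Lever:** I pushed the red-balled lever over to its +x stop first, until it pushed back with about 16 N. The later pictures show it still leaning that way. I judged its final angle by eye, not from a reading.
- **Nozzles:** I pulled d, c, b and a in that order, pressing each ring about 7 mm down before gripping and lifting. All four rings went down freely, so no collar needed turning. The highest wrist force at the end of any move was about 34 N.
- **Last check:** The final picture shows all four ports empty and four nozzles lying side by side in the tray. The jar and brush look to be where they were.
- **Tray:** My check showed no tray movement at any point.
- **Grip:** I saw no grip slip.

No check failed at the end. The biggest disagreement on the way was the two fixed cameras, about 8 mm apart on the ports across the row. I took the middle, and the wrist camera agreed with it to about 1 mm at ports d, c and a.

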